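# Lay out the tab dies on their blanks

## Robot

A 6-joint arm with a two-finger parallel gripper is mounted at the origin on the work surface. World frame = base frame: x ahead of the robot, y to its left, z up, the work surface at z = 0. Lengths are in m, angles in rad, forces in N, time in s.
With the tool pointing down it reaches from about 0.3 to 0.825 m from the base axis. Payload 5.4 kg.
Tool frame: the origin (TCP) lies at the very end of the fingers, on their centre line; the grasp point (between the pads) lies 19 mm behind it; y points along the fingers, x is the direction in which the jaws open and shut, and the axes are right-handed (so a half turn about y gives the same grasp; the last joint's range is limited). The gripper opens to 92 mm and grips with 3 to 60 N. Pads are 20 mm wide; open, the fingers measure 128 mm over their backs; the gripper's body (75 mm by 189 mm) begins 69 mm behind the grasp point.
Start: joints at [0.955, 0.158, 1.597, -0, 1.386, -0.21], TCP at [0.227, 0.528, 0.215] pointing down, gripper open.
Joint ranges: [-2.91, 2.91], [-0.94, 2.29], [0.18, 2.7], [-1.29, 4.43], [0.17, 2.64], [-3, 3]. Speed limits (rad/s): [2.57, 2.57, 3.14, 3.14, 3.14, 3.14].

## Interface

Orientations are given as a unit quaternion [w, x, y, z].
In Python, from rig import * gives the robot as it stands. The module is installed in compiled form; this text tells all that it offers.
- The arm moves only by the tool step_arm, never from a script. Its argument "plan" is a list of rows, each a list of 7 numbers: the shift along the world's x, y, z in mm, then the turn, a rotation vector about the world's x, y, z in degrees, then the opening, from 0 (shut) to 1 (fully open). A call has exactly 8 rows; each row shifts and turns the commanded pose from where the row before left it; what a row does not reach is not made up. A row lasts 1/12 s, in which the tool goes at most 41.7 mm and 7.16 degrees, less where a joint would pass 70% of its speed; a pose out of reach is approached as far as the arm can. A call with a gripper value outside its range is refused whole. The fingers move at their own pace and stop on an object; "newtons" is the grip in N (left out, the last holds). Time passes only in rows, so rows that do not move let the fingers close, or fill a call up. It gives the time, the measured TCP pose, the force and the opening at its end, in the units of the state.
- sense(): the state, without advancing time (a new reading comes with each control period).
- snapshot(name): name is "side" or "top"; returns a dict with "image" (420x560x3 uint8, blue, green, red), "K" (3x3 intrinsics, pixels), "cam_to_world" (4x4, takes a point from camera to world coordinates). Camera axes: x right, y up, looking along -z (the intrinsics and any distortion apply to the point x, -y, -z); pixel columns grow to the right and rows downward; lengths in m; the calibration is good to about 2 mm. A picture is of the moment at which its call begins. There is no depth.
- close_job(): hands the job in, once; it reports no verdict.
Trained networks look in a picture, given as the dict that the camera call returned (one of the last four; its "shot" number tells which), for a name from the list of things; names that differ only in an ending like _2 or _b are one class to them, and where a whole thing is asked for, a point or a joint stands for the part that bears it (a point fixed in the world has none). Each returns a list of dicts, best first, with "confidence" (0 to 1); they miss things now and then, are a little off and sometimes report something else, mostly with a low value. They report only what shows in the picture. A call takes as long as a camera call. They do not tell look-alikes from the thing itself.
- cut_out(target, picture): "region" (420x560 bool, what is visible of it).
- mark_of(target, picture): "point" ([x, y, z] in m, in the coordinates of the camera as it stood for that picture, good to about 4 mm: a listed point, or the origin of a listed thing).
The state is a dict: "time": time; "q": joint angles; "qvel": joint speeds; "effort": joint torques, N m; "tool_pos": TCP position; "orientation": TCP orientation; "contact_force": force on the tool from outside, world axes, zero at the start; "moment": the same for the moment, N m; "gripper_width": opening from 0.0 (shut) to 1.0 (fully open).
Only numpy, scipy, OpenCV 4.12 (cv2) and the standard library are available. Lean on these libraries where they do the work, as an engineer would, in place of code of your own. Each camera call takes 0.05 s, during which the arm holds its last target. There are 200 camera calls.

## Task

Lay out the work for the cutting press: first take the square die off the largest fibreboard blank and put it on the rubber mat, in the middle of the free half beside the round die, which stays where it is. Then set the three tab dies (one end square, one round) on the blanks, the large die on the large blank, next the medium on the medium, last the small on the small, each lying flat, centred and lengthways along its blank (either way round). Set every die down gently, without dropping it, and let go.

Things in the scene. Friction and masses are not known exactly. Their poses are not given: they have to be found in the camera images.
- tab_large_c (a point): the large tab die: loose hollow steel cutting die, 104 mm long, 56 mm wide, 32 mm high, band 4 mm thick, about 290 g; one end square, one half-round; low brace across inside, 11 mm below the top. Starts on the table. Point: middle of length and width, half-way up (16 mm above underside); x along its length to the round end, z up. Straight parallel sides beside the point: grip across the 56 mm.
- tab_medium_c (a point): the medium tab die: loose hollow steel cutting die, 80 mm long, 44 mm wide, 32 mm high, band 4 mm thick, about 220 g; one end square, one half-round; low brace across inside, 11 mm below the top. Starts on the table. Point: middle of length and width, half-way up (16 mm above underside); x along its length to the round end, z up. Straight parallel sides beside the point: grip across the 44 mm.
- tab_small_c (a point): the small tab die: loose hollow steel cutting die, 58 mm long, 34 mm wide, 32 mm high, band 4 mm thick, about 150 g; one end square, one half-round; low brace across inside, 11 mm below the top. Starts on the table. Point: middle of length and width, half-way up (16 mm above underside); x along its length to the round end, z up. Straight parallel sides beside the point: grip across the 34 mm.
- blank_large_top (a point): the large blank: a plain brown fibreboard rectangle 134 mm long, 86 mm wide and 3 mm thick, fixed flat on the table. The point is the middle of its top face (3 mm above the table); x along its length, y across, z up. At the start the square die lies on it.
- blank_medium_top (a point): the medium blank: a plain brown fibreboard rectangle 110 mm long, 74 mm wide and 3 mm thick, fixed flat on the table. The point is the middle of its top face (3 mm above the table); x along its length, y across, z up.
- blank_small_top (a point): the small blank: a plain brown fibreboard rectangle 88 mm long, 64 mm wide and 3 mm thick, fixed flat on the table. The point is the middle of its top face (3 mm above the table); x along its length, y across, z up.
- square_die_c (a point): the square die: a loose hollow steel cutting die, 50 x 50 mm outside, band 4 mm thick and 32 mm high, low brace inside, about 190 g; starts flat on the large blank. The point is its centre, half-way up (16 mm above its underside); x and y square to its sides, z up.
- mat_free (a point): the middle of the free half of the black rubber mat, on its top face. The mat is 200 mm long (along y of this point), 90 mm wide (along x) and 3 mm thick, fixed on the table beyond the blanks; the point lies 50 mm from the mat's middle along its length (+y), 3 mm above the table; z up. The round die stands on the other half.
- round_die_c (a point): the round die: a loose hollow steel ring 54 mm across, 4 mm wall, 32 mm high, about 160 g, standing on the other half of the mat, 100 mm from the middle of the free half. It stays where it is. The point is its centre, half-way up (16 mm above its underside).
Things that resemble listed ones, but are neither listed nor needed, are in the scene too. Leave any orange or purple look-alike of the part that bears tab_large_c alone.

How it is judged:
By the outcome, as a careful person would: the job done as asked, in the order asked, and still so for the second after the job is handed in, with the robot touching nothing.
It also fails if it takes over 96 s, if anything falls off the work surface, if the arm or the gripper's body presses on something with over 40 N, if the wrist force passes 120 N, or if a joint passes its speed limit or range.

## Working session

There is one attempt and no reset: what is moved stays moved. The work goes in short steps, Python scripts to look and compute and a tool call to move; the robot and the scene stay as the last step left them, time stands still between calls to the robot, and variables do not carry over. Pictures are saved under pics/ and viewed, about 12 in all and at most 16, crops included, and the job is handed in when it is done.

Besides the shell and the picture viewer there is one more tool, called after "Request:" by a JSON object that holds its "name" and its "arguments", one argument or row to a line. step_arm: Moves the arm, as the interface text tells. Its arguments: {"type":"object","properties":{"plan":{"type":"array","items":{"type":"array","items":{"type":"number"}}},"newtons":{"type":"number"}},"required":["plan"]}

```bash
mkdir -p pics; ls; python3 - <<'E'
from rig import *
import cv2,json
print(sense())
for n in("top","side"):
    p=snapshot(n); cv2.imwrite(f"pics/{n}0.png",p["image"])
    print(n,p["K"],p["cam_to_world"],[k for k in p])
    for t in ["tab_large_c","tab_medium_c","tab_small_c","blank_large_top","blank_medium_top","blank_small_top","square_die_c","mat_free","round_die_c"]:
        r=mark_of(t,p)
        for d in r[:4]:
            x=p["cam_to_world"]@[*d["point"],1]; print(t,round(d["confidence"],2),x[:3].round(4))
E
```

```text
pics
{'time': 0.0, 'q': array([ 9.54878665e-01,  1.59031881e-01,  1.59822704e+00, -6.74787743e-05,
        1.38619874e+00, -2.10116626e-01]), 'qvel': array([ 1.57361512e-03, -1.87733141e-05, -3.39750179e-04,  2.08406639e-03,
        3.39890871e-04,  9.40140400e-04]), 'effort': array([ 1.33853046e-03, -3.85548985e+01, -3.22113168e+01,  7.03432295e-02,
        3.76489596e-02, -1.43504785e-04]), 'tool_pos': array([0.22666003, 0.52775545, 0.21363117]), 'orientation': array([-0.59023428,  0.59075777,  0.38838536, -0.38959667]), 'contact_force': array([0.85236841, 0.38548086, 0.06213015]), 'moment': array([ 0.0157396 , -0.02395902, -0.00193585]), 'gripper_width': 1.0013523770715278}
top [[425.86403364   0.         280.02716614]
 [  0.         425.86403364 220.04109837]
 [  0.           0.           1.        ]] [[ 3.70447626e-03  9.98326642e-01 -5.77078300e-02  4.55826834e-01]
 [-9.99992977e-01  3.66547942e-03 -7.81600816e-04  1.80139131e-02]
 [-5.68766055e-04  5.77103201e-02  9.98333209e-01  9.76452525e-01]
 [ 0.00000000e+00  0.00000000e+00  0.00000000e+00  1.00000000e+00]] ['image', 'K',
[... 684 characters left out ...]
.04668856 208.5164809 ]
 [  0.           0.           1.        ]] [[-0.99778283  0.02996972 -0.05942417  0.47322153]
 [-0.06646617 -0.49453627  0.86661186  0.68454383]
 [-0.0034153   0.86864014  0.49543178  0.43161232]
 [ 0.          0.          0.          1.        ]] ['image', 'K', 'cam_to_world', 'shot']
tab_large_c 0.97 [0.6561 0.0896 0.0158]
tab_medium_c 0.58 [0.476  0.2304 0.0173]
tab_small_c 0.58 [ 0.5108 -0.0742  0.013 ]
blank_large_top 0.8 [0.4427 0.3685 0.0032]
blank_medium_top 0.71 [ 0.4865 -0.2202  0.0031]
blank_small_top 0.83 [ 0.4549 -0.3705  0.0045]
blank_small_top 0.25 [0.4932 0.0761 0.0122]
square_die_c 0.71 [0.443  0.3706 0.0218]
round_die_c 0.95 [ 0.6654 -0.1798  0.0205]
```

View pics/top0.png

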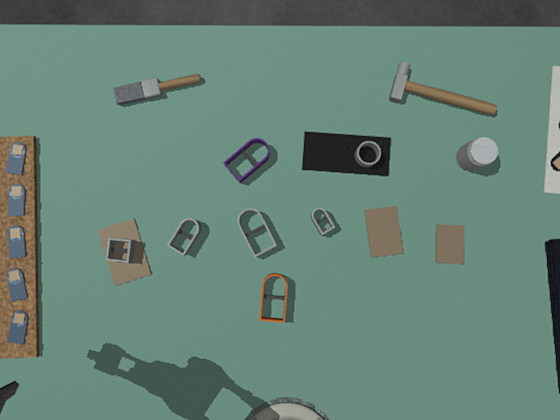

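View pics/side0.png

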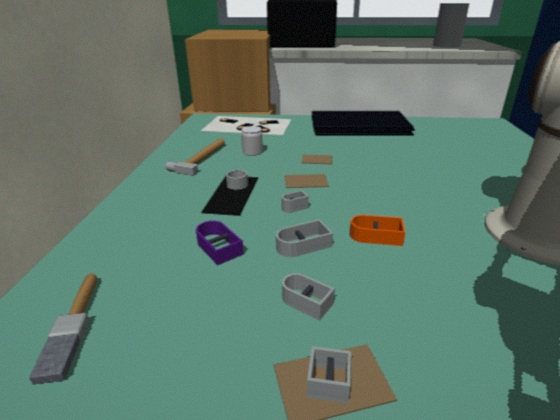

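Top view: square die (119,250) on large blank (125,252), medium die (185,237), large steel die (257,232), small (322,221), medium blank (384,232), small blank (450,244), mat (346,154) with the round die at (368,153). The purple (247,160) and orange (275,298) dies are look-alikes. I'll fit silhouettes next.

```bash
cat > h.py <<'E'
from rig import *
import cv2, numpy as np
from scipy.optimize import minimize
def rect(l,w): return np.array([[l,w],[-l,w],[-l,-w],[l,-w]])/2e3
def tab(l,w):
    a=np.linspace(-np.pi/2,np.pi/2,24); r=w/2
    return np.vstack([[[-l/2,r],[-l/2,-r]],np.c_[l/2-r+r*np.cos(a),r*np.sin(a)]])/1e3
# outline, underside z, height, look position (initial guess)
M={"tab_large_c":(tab(104,56),0,.032,(.4895,.078)),"tab_medium_c":(tab(80,44),0,.032,(.478,.230)),
"tab_small_c":(tab(58,34),0,.032,(.511,-.0735)),"square_die_c":(rect(50,50),.003,.032,(.442,.375)),
"blank_large_top":(rect(134,86),0,.003,(.438,.372)),"blank_medium_top":(rect(110,74),0,.003,(.487,-.219)),
"blank_small_top":(rect(88,64),0,.003,(.458,-.37)),"mat_free":(rect(90,200),0,.003,(.668,-.13))}
def project(p,X):
    T=np.linalg.inv(p["cam_to_world"]); c=X@T[:3,:3].T+T[:3,3]; c=c*[1,-1,-1]
    u=c@p["K"].T; return u[:,:2]/u[:,2:]
def hull(p,o,z,h,s):
    c,n=np.cos(s[2]),np.sin(s[2]); xy=o@np.array([[c,n],[-n,c]])+s[:2]
    X=np.vstack([np.c_[xy,np.full(len(xy),k)] for k in(z,z+h)])
    return cv2.convexHull(project(p,X).astype(np.float32))[:,0]
def soft(pts,S=6):
    m=np.zeros((420*S,560*S),np.uint8); cv2.fillConvexPoly(m,np.round(((pts+.5)*S-.5)*16).astype(np.int32),255,shift=4)
    return cv2.resize(m,(560,420),interpolation=cv2.INTER_AREA)/255.
def fit(p,mask,o,z,h,guess,yaws):
    """pose whose silhouette matches a filled mask"""
    best=None
    ys,xs=np.where(mask); a,b=max(ys.min()-15,0),ys.max()+15; c,d=max(xs.min()-15,0),xs.max()+15
    S=6; off=np.array([c,a]); t=mask[a:b,c:d].astype(float); H,W=t.shape
    def cost(v):
        m=np.zeros((H*S,W*S),np.uint8); q=hull(p,o,z,h,[v[0]/1e3,v[1]/1e3,v[2]/30])-off
        cv2.fillConvexPoly(m,np.round(((q+.5)*S-.5)*16).astype(np.int32),255,shift=4)
        return np.abs(cv2.resize(m,(W,H),interpolation=cv2.INTER_AREA)/255.-t).sum()/t.sum()
    for y in yaws:
        x0=np.array([guess[0]*1e3,guess[1]*1e3,y*30])
        r=minimize(cost,x0,method="Nelder-Mead",options=dict(initial_simplex=x0+np.vstack([np.zeros(3),np.diag([6,6,6])]),xatol=.05,fatol=1e-5))
        if best is None or r.fun<best.fun: best=r
    v=best.x; return np.array([v[0],v[1],np.degrees(v[2]/30)]),best.fun
def find(p,name,guess=None,z=None):
    o,z0,h,g=M[name]; z0=z0 if z is None else z; g=guess or g
    pix=project(p,np.array([[*g,z0+h/2]]))[0]; best=None
    for d in cut_out(name,p):
        R=d["region"]; n=R.sum()
        if n<30: continue
        c=np.argwhere(R).mean(0)[::-1]; e=np.linalg.norm(c-pix)
        if e<25 and (best is None or e<best[0]): best=(e,R,d["confidence"])
    if best is None: return None
    m=cv2.morphologyEx(best[1].astype(np.uint8),cv2.MORPH_OPEN,np.ones((2,2)))
    if m.sum()<20: m=best[1].astype(np.uint8)
    cs=np.vstack(cv2.findContours(m,cv2.RETR_EXTERNAL,cv2.CHAIN_APPROX_NONE)[0])
    f=np.zeros_like(m); cv2.fillConvexPoly(f,cv2.convexHull(cs),1)
    per=360 if name.startswith("tab") else 180
    if name=="square_die_c": per=90
    return fit(p,f>0,o,z0,h,g,np.radians(np.arange(0,per,30)))+(best[2],)
E
python3 - <<'E'
from h import *
P=[snapshot(n) for n in("top","side")]
for n in M:
    for p,c in zip(P,("top","side")):
        r=find(p,n); print(n,c,None if r is None else (r[0].round(1),round(r[1],3),round(r[2],2)))
E
```

```text
tab_large_c top (array([484.7,  73.8,  25.3]), np.float64(0.137), 0.65)
tab_large_c side (array([487.2,  75.8,  27.9]), np.float64(0.029), 0.67)
tab_medium_c top (array([473.6, 228.2, 328.1]), np.float64(0.051), 0.95)
tab_medium_c side (array([476.7, 230.3, 328.6]), np.float64(0.028), 0.94)
tab_small_c top (array([507.5, -76.7, 392.8]), np.float64(0.083), 0.56)
tab_small_c side (array([511.4, -70.6, 390.6]), np.float64(0.054), 0.63)
square_die_c top (array([440.3, 372.8,  83.7]), np.float64(0.063), 0.83)
square_die_c side (array([443.4, 374.9,  -5.7]), np.float64(0.055), 0.62)
blank_large_top top None
blank_large_top side (array([438.5, 373.1, 198.1]), np.float64(0.014), 0.66)
blank_medium_top top (array([ 484. , -221.3,    6.8]), np.float64(0.046), 0.94)
blank_medium_top side (array([ 486.2, -212.9,  188.9]), np.float64(0.069), 0.8)
blank_small_top top (array([ 456.6, -372. ,  179.4]), np.float64(0.053), 0.6)
blank_small_top side (array([ 457.3, -365. ,   -2.6]), np.float64(0.072), 0.73)
mat_free top (array([ 664. , -136.3,   -3.9]), np.float64(0.034), 0.7)
mat_free side (array([ 665.3, -130. ,  175.4]), np.float64(0.075), 0.88)
```

Request:
{"name": "step_arm", "arguments": {
  "plan": [
    [27, -19.5, -12, 0, 0, 2.2, 0.85],
    [27, -19.5, -12, 0, 0, 2.2, 0.85],
    [27, -19.5, -12, 0, 0, 2.2, 0.85],
    [27, -19.5, -12, 0, 0, 2.2, 0.85],
    [27, -19.5, -12, 0, 0, 2.2, 0.85],
    [27, -19.5, -12, 0, 0, 2.2, 0.85],
    [27, -19.5, -12, 0, 0, 2.2, 0.85],
    [26, -18.5, -12, 0, 0, 2.2, 0.85]
  ],
  "newtons": 20
}}

```text
time: 2.57
tool_pos: [0.4433, 0.3721, 0.1182]
orientation: [-0.524, 0.524, 0.475, -0.475]
contact_force: [0.3, 0.1, 0.2]
gripper_width: 0.847
```

```bash
cat >> h.py <<'E'
from scipy.spatial.transform import Rotation as Ro
def tool():
    s=sense(); w,x,y,z=s["orientation"]; R=Ro.from_quat([x,y,z,w]).as_matrix()
    print("t %.2f tcp"%s["time"],(s["tool_pos"]*1e3).round(1),"jawyaw %.1f"%np.degrees(np.arctan2(R[1,0],R[0,0])),"down",R[:,1].round(3),"width mm %.1f"%(s["gripper_width"]*92),"F",s["contact_force"].round(1),"q",s["q"].round(2))
E
python3 - <<'E'
from h import *
tool()
for n in("top","side"):
    p=snapshot(n); cv2.imwrite(f"pics/{n}1.png",p["image"])
    for k in ("square_die_c","blank_large_top"): print(n,k,find(p,k))
E
```

```text
t 2.57 tcp [443.3 372.1 118.2] jawyaw 84.4 down [ 0.  0. -1.] width mm 77.9 F [0.3 0.1 0.2] q [ 0.49  0.26  1.68 -0.    1.2  -0.98]
top square_die_c None
top blank_large_top (array([435.42531255, 370.99485609, 197.72378748]), np.float64(0.03641743999865872), 0.82)
side square_die_c (array([443.83919391, 374.82374359,  -4.35963987]), np.float64(0.02102586222389964), 0.94)
side blank_large_top (array([438.35243724, 373.1495362 ,  17.83622484]), np.float64(0.018670387863174466), 0.94)
```

Request:
{"name": "step_arm", "arguments": {
  "plan": [
    [0, 1, -25, 0, 0, 0, 0.85],
    [-0.5, 0.5, -25, 0, 0, 0, 0.85],
    [0, 0, -25, 0, 0, 0, 0.85],
    [0, 0, -20, 0, 0, 0, 0.85],
    [0, 0, -10, 0, 0, 0, 0.85],
    [0, 0, -4, 0, 0, 0, 0.85],
    [0, 0, 0, 0, 0, 0, 0.85],
    [0, 0, 0, 0, 0, 0, 0.5]
  ],
  "newtons": 20
}}

```text
time: 3.53
tool_pos: [0.4422, 0.3757, 0.011]
orientation: [-0.524, 0.524, 0.476, -0.474]
contact_force: [0.1, -0.1, -0.3]
gripper_width: 0.799
```

Request:
{"name": "step_arm", "arguments": {
  "plan": [
    [0, 0, 0, 0, 0, 0, 0.4],
    [0, 0, 0, 0, 0, 0, 0.4],
    [0, 0, 0, 0, 0, 0, 0.4],
    [0, 0, 0, 0, 0, 0, 0.4],
    [0, 0, 0, 0, 0, 0, 0.4],
    [0, 0, 0, 0, 0, 0, 0.4],
    [0, 0, 0, 0, 0, 0, 0.4],
    [0, 0, 0, 0, 0, 0, 0.4]
  ]
}}

```text
time: 4.2
tool_pos: [0.4421, 0.3748, 0.0105]
orientation: [-0.524, 0.524, 0.475, -0.475]
contact_force: [-0.6, -2.1, 5.5]
gripper_width: 0.536
```

```bash
python3 - <<'E'
from h import *
tool()
for n in("top","side"):
    p=snapshot(n)
    for k in ("square_die_c",): print(n,k,find(p,k))
cv2.imwrite(f"pics/s2.png",p["image"])
E
```

```text
t 4.20 tcp [442.1 374.8  10.5] jawyaw 84.4 down [ 0.001  0.    -1.   ] width mm 49.3 F [-0.6 -2.1  5.5] q [ 0.5   0.41  1.73 -0.    1.   -0.98]
top square_die_c None
side square_die_c None
```

View pics/s2.png

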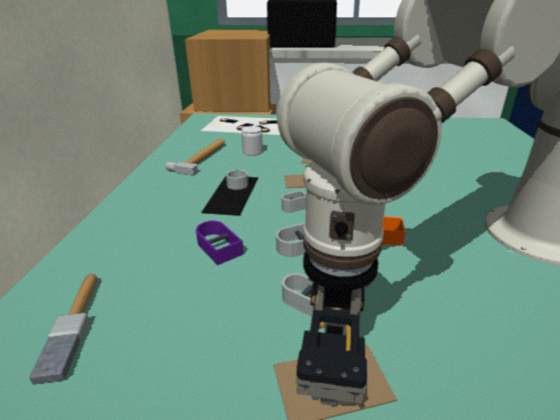

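Request:
{"name": "step_arm", "arguments": {
  "plan": [
    [0, 0, 10, 0, 0, 0, 0.4],
    [0, 0, 25, 0, 0, 0, 0.4],
    [0, 0, 30, 0, 0, 0, 0.4],
    [6, -12, 15, 0, 0, 0, 0.4],
    [12, -24, 0, 0, 0, 0, 0.4],
    [17, -34, 0, 0, 0, 0, 0.4],
    [17, -34, 0, 0, 0, 0, 0.4],
    [17, -34, 0, 0, 0, 0.5, 0.4]
  ]
}}

```text
time: 5.07
tool_pos: [0.5106, 0.2356, 0.0899]
orientation: [0.522, -0.522, -0.477, 0.477]
contact_force: [2.2, 0.3, -1.2]
gripper_width: 0.542
```

Request:
{"name": "step_arm", "arguments": {
  "plan": [
    [17, -34, 0, 0, 0, 0.5, 0.4],
    [17, -34, 0, 0, 0, 0.5, 0.4],
    [17, -34, 0, 0, 0, 0, 0.4],
    [17, -34, 0, 0, 0, 0, 0.4],
    [17, -34, 0, 0, 0, 0, 0.4],
    [17, -34, 0, 0, 0, 0, 0.4],
    [17, -34, 0, 0, 0, 0, 0.4],
    [17, -34, 0, 0, 0, 0, 0.4]
  ]
}}

```text
time: 5.73
tool_pos: [0.6467, -0.0368, 0.0896]
orientation: [0.518, -0.518, -0.482, 0.481]
contact_force: [0.7, 0.4, -0.7]
gripper_width: 0.543
```

Request:
{"name": "step_arm", "arguments": {
  "plan": [
    [14, -28, 0, 0, 0, 0, 0.4],
    [8, -17, 0, 0, 0, 0, 0.4],
    [0, 0, -15, 0, 0, 0, 0.4],
    [0, 0, 0, 0, 0, 0, 0.4],
    [0, 0, 0, 0, 0, 0, 0.4],
    [0, 0, 0, 0, 0, 0, 0.4],
    [0, 0, 0, 0, 0, 0, 0.4],
    [0, 0, 0, 0, 0, 0, 0.4]
  ]
}}

```text
time: 6.4
tool_pos: [0.6685, -0.0792, 0.0751]
orientation: [-0.517, 0.518, 0.482, -0.482]
contact_force: [0.8, 0.4, -1.5]
gripper_width: 0.541
```

```bash
python3 - <<'E'
from h import *
tool()
p=snapshot("top");cv2.imwrite(f"pics/t3.png",p["image"])
s=snapshot("side");cv2.imwrite(f"pics/s3.png",s["image"])
print(find(p,"blank_large_top"),find(s,"blank_large_top"))
E
```

```text
t 6.40 tcp [668.5 -79.2  75.1] jawyaw 85.9 down [ 0. -0. -1.] width mm 49.7 F [ 0.8  0.4 -1.5] q [-0.3   0.53  1.41  0.    1.2  -1.8 ]
(array([434.97450073, 371.27164506,  17.93604994]), np.float64(0.03388559558190201), 0.9) (array([438.46600761, 372.94566799,  17.61313905]), np.float64(0.03033893015781354), 0.81)
```

View pics/s3.png

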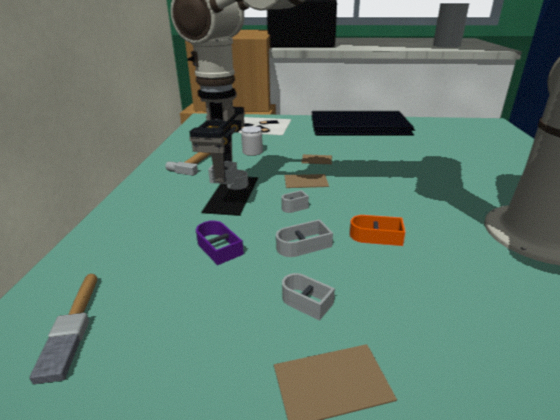

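Request:
{"name": "step_arm", "arguments": {
  "plan": [
    [1, -1.5, -15, 0, 0, 0, 0.4],
    [0.5, -1.5, -20, 0, 0, 0, 0.4],
    [0, 0, -15, 0, 0, 0, 0.4],
    [0, 0, -7, 0, 0, 0, 0.4],
    [0, 0, -3.5, 0, 0, 0, 0.4],
    [0, 0, -2, 0, 0, 0, 0.4],
    [0, 0, -1.5, 0, 0, 0, 0.4],
    [0, 0, -0.7, 0, 0, 0, 0.4]
  ]
}}

```text
time: 7.27
tool_pos: [0.6707, -0.0834, 0.0106]
orientation: [-0.517, 0.518, 0.482, -0.481]
contact_force: [-0.3, -0.2, -1.9]
gripper_width: 0.542
```

Request:
{"name": "step_arm", "arguments": {
  "plan": [
    [0, 0, -0.5, 0, 0, 0, 0.4],
    [0, 0, -0.5, 0, 0, 0, 0.4],
    [0, 0, 0, 0, 0, 0, 0.4],
    [0, 0, 0, 0, 0, 0, 0.55],
    [0, 0, 0, 0, 0, 0, 0.58],
    [0, 0, 0, 0, 0, 0, 0.6],
    [0, 0, 0, 0, 0, 0, 0.62],
    [0, 0, 0, 0, 0, 0, 0.63]
  ]
}}

```text
time: 7.93
tool_pos: [0.6699, -0.0832, 0.0087]
orientation: [0.518, -0.518, -0.482, 0.482]
contact_force: [-0.0, 0.1, 0.8]
gripper_width: 0.628
```

Request:
{"name": "step_arm", "arguments": {
  "plan": [
    [0, 0, 5, 0, 0, 0, 0.65],
    [0, 0, 20, 0, 0, 0, 0.65],
    [0, 0, 30, 0, 0, 0, 0.65],
    [0, 0, 25, 0, 0, 0, 0.65],
    [-24, 24, 0, 0, 0, 0, 0.8],
    [-29, 28, 0, 0, 0, 0, 0.9],
    [-29, 28, 0, 0, 0, 0, 0.9],
    [-29, 28, 0, 0, 0, 0, 0.9]
  ]
}}

```text
time: 8.6
tool_pos: [0.5579, 0.0256, 0.0894]
orientation: [-0.518, 0.518, 0.482, -0.481]
contact_force: [0.3, 1.1, -0.2]
gripper_width: 0.899
```

```bash
python3 - <<'E'
from h import *
tool()
p=snapshot("top");cv2.imwrite(f"pics/t4.png",p["image"])
s=snapshot("side")
for k in (p,s):
    print("sq",find(k,"square_die_c",(.67,-.082))); print("mat",find(k,"mat_free")); print("rd",[(k["cam_to_world"]@[*d["point"],1])[:3].round(4) for d in mark_of("round_die_c",k)[:2]])
E
```

```text
t 8.60 tcp [557.9  25.6  89.4] jawyaw 85.8 down [ 0.001  0.    -1.   ] width mm 82.7 F [ 0.3  1.1 -0.2] q [-0.17  0.25  1.76  0.    1.14 -1.67]
sq (array([670.86451516, -85.93815292,  -6.27100342]), np.float64(0.2737953152275403), 0.57)
mat (array([ 664.67776572, -137.47066323,   -4.24873517]), np.float64(0.12913391820655792), 0.86)
rd [array([ 0.661 , -0.1768,  0.0231]), array([ 0.4621, -0.3709,  0.0059])]
sq (array([670.29733301, -78.55060796,  -2.47824419]), np.float64(0.044799285738813914), 0.85)
mat (array([ 665.68140581, -129.26462195,  175.6411304 ]), np.float64(0.061602763106613445), 0.82)
rd [array([ 0.6633, -0.1807,  0.0207]), array([ 0.4843, -0.2185,  0.0012])]
```

View pics/t4.png

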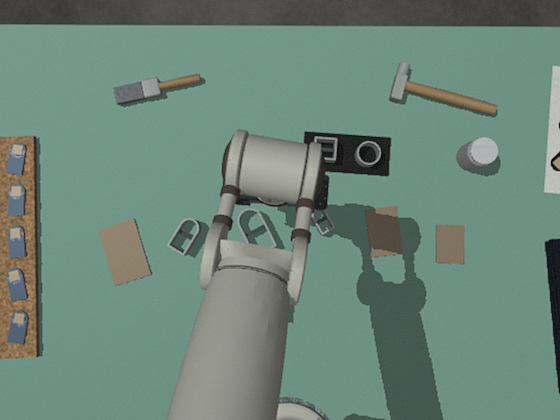

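The square die sits in the middle of the free half: the side view gives 50.7 mm from the mat centre, and the round die hasn't moved. Large die next.

Request:
{"name": "step_arm", "arguments": {
  "plan": [
    [-14, 10, 0, 0, 0, 6.3, 0.87],
    [-14, 10, 0, 0, 0, 6.3, 0.87],
    [-14, 10, 0, 0, 0, 6.3, 0.87],
    [-14, 10, 0, 0, 0, 6.3, 0.87],
    [-14.4, 10, 0, 0, 0, 6.4, 0.87],
    [0, 0, -15, 0, 0, 0, 0.87],
    [0, 0, -10, 0, 0, 0, 0.87],
    [0, 0, 0, 0, 0, 0, 0.87]
  ]
}}

```text
time: 9.67
tool_pos: [0.4877, 0.0743, 0.062]
orientation: [0.369, -0.366, -0.604, 0.605]
contact_force: [-0.0, 0.1, -0.8]
gripper_width: 0.868
```

```bash
python3 - <<'E'
from h import *
tool()
s=snapshot("side");cv2.imwrite(f"pics/s5.png",s["image"])
print(find(s,"tab_large_c"))
E
```

```text
t 9.67 tcp [487.7  74.3  62. ] jawyaw 117.4 down [-0.003  0.    -1.   ] width mm 79.8 F [-0.   0.1 -0.8] q [-0.09  0.13  1.95 -0.    1.06 -2.14]
(array([486.5462109 ,  76.40174693,  25.30600189]), np.float64(0.04227066369688782), 0.82)
```

View pics/s5.png

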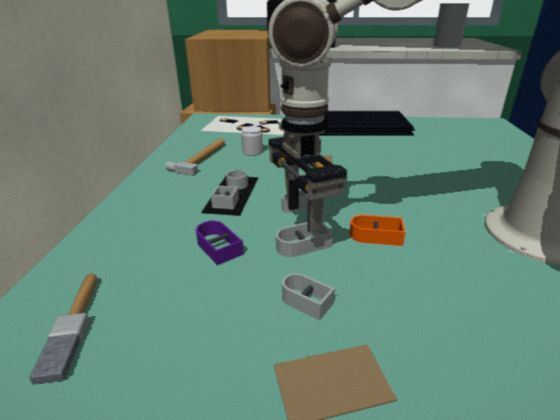

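The fingers straddle the large die at about (303,240), so I'm descending and gripping.

Request:
{"name": "step_arm", "arguments": {
  "plan": [
    [0, 0.7, -15, 0, 0, -0.5, 0.87],
    [0, 0.5, -18, 0, 0, 0, 0.87],
    [0, 0, -12, 0, 0, 0, 0.87],
    [0, 0, -6, 0, 0, 0, 0.87],
    [0, 0, -2.5, 0, 0, 0, 0.87],
    [0, 0, 0, 0, 0, 0, 0.87],
    [0, 0, 0, 0, 0, 0, 0.65],
    [0, 0, 0, 0, 0, 0, 0.5]
  ],
  "newtons": 25
}}

```text
time: 10.43
tool_pos: [0.4896, 0.0758, 0.0114]
orientation: [-0.369, 0.37, 0.603, -0.602]
contact_force: [0.1, -0.0, 0.4]
gripper_width: 0.745
```

Request:
{"name": "step_arm", "arguments": {
  "plan": [
    [0, 0, 0, 0, 0, 0, 0.45],
    [0, 0, 0, 0, 0, 0, 0.45],
    [0, 0, 0, 0, 0, 0, 0.45],
    [0, 0, 0, 0, 0, 0, 0.45],
    [0, 0, 0, 0, 0, 0, 0.45],
    [0, 0, 8, 0, 0, 0, 0.45],
    [0, 0, 25, 0, 0, 0, 0.45],
    [0, 0, 25, 0, 0, 0, 0.45]
  ]
}}

```text
time: 11.1
tool_pos: [0.4857, 0.0766, 0.0672]
orientation: [0.372, -0.368, -0.602, 0.603]
contact_force: [1.6, 0.0, -3.1]
gripper_width: 0.61
```

```bash
python3 - <<'E'
from h import *
tool()
s=snapshot("side");cv2.imwrite(f"pics/s6.png",s["image"])
print(find(s,"tab_large_c",z=.058))
E
```

```text
t 11.10 tcp [485.7  76.6  67.2] jawyaw 116.9 down [-0.006  0.001 -1.   ] width mm 56.1 F [ 1.6  0.  -3.1] q [-0.09  0.12  1.95  0.    1.08 -2.13]
(array([482.28545091,  82.00203291,  26.34702027]), np.float64(0.04896630717064153), 0.79)
```

View pics/s6.png

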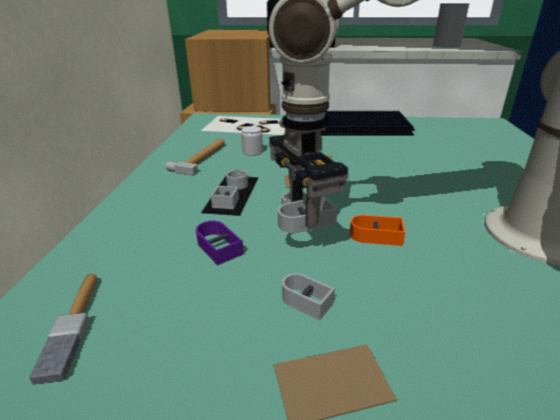

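Request:
{"name": "step_arm", "arguments": {
  "plan": [
    [-2, 12, 15, 0, 0, 0, 0.45],
    [-4, 25, 5, 0, 0, -1.5, 0.45],
    [-6, 37, 0, 0, 0, -1.5, 0.45],
    [-6, 37, 0, 0, 0, -1.5, 0.45],
    [-6, 37, 0, 0, 0, -1.5, 0.45],
    [-6, 37, 0, 0, 0, -1.5, 0.45],
    [-6, 37, 0, 0, 0, -1.6, 0.45],
    [-5, 34, 0, 0, 0, 0, 0.45]
  ]
}}

```text
time: 11.87
tool_pos: [0.4451, 0.3336, 0.0861]
orientation: [0.417, -0.416, -0.57, 0.572]
contact_force: [1.0, -1.5, -2.6]
gripper_width: 0.611
```

Request:
{"name": "step_arm", "arguments": {
  "plan": [
    [-4, 25, 0, 0, 0, 0, 0.45],
    [-2, 15, -10, 0, 0, 0, 0.45],
    [0, 0, -20, 0, 0, 0, 0.45],
    [0, 0, -10, 0, 0, 0, 0.45],
    [0, 0, 0, 0, 0, 0, 0.45],
    [0, 0, 0, 0, 0, 0, 0.45],
    [0, 0, 0, 0, 0, 0, 0.45],
    [0, 0, 0, 0, 0, 0, 0.45]
  ]
}}

```text
time: 12.53
tool_pos: [0.4424, 0.3719, 0.0493]
orientation: [-0.416, 0.417, 0.572, -0.571]
contact_force: [1.1, -0.3, -3.1]
gripper_width: 0.607
```

```bash
python3 - <<'E'
from h import *
tool()
p=snapshot("top")
for n in ("tab_medium_c","tab_small_c","blank_medium_top","blank_small_top"): print(n,find(p,n))
s=snapshot("side")
print("held",find(s,"tab_large_c",(.438,.373),z=.038))
E
```

```text
t 12.53 tcp [442.4 371.9  49.3] jawyaw 107.8 down [ 0.001  0.001 -1.   ] width mm 55.9 F [ 1.1 -0.3 -3.1] q [ 0.49  0.35  1.72  0.    1.07 -1.39]
tab_medium_c (array([474.71983368, 228.00404622, -31.82570147]), np.float64(0.058847766547904704), 0.71)
tab_small_c (array([513.49441173, -68.32971458, 117.54358179]), np.float64(0.8838164931044188), 0.74)
blank_medium_top (array([ 484.5378273 , -221.59223967,  186.1246121 ]), np.float64(0.05413916786226686), 0.6)
blank_small_top (array([ 456.43509932, -372.8976136 ,  177.25289869]), np.float64(0.04537815126050421), 0.86)
held (array([443.74608091, 393.06503417, 325.26869418]), np.float64(0.3686568709173027), 0.78)
```

Request:
{"name": "step_arm", "arguments": {
  "plan": [
    [-1.5, 0.8, -10, 0, 0, 0, 0.45],
    [-1, 0.5, -12, 0, 0, 0, 0.45],
    [0, 0, -8, 0, 0, 0, 0.45],
    [0, 0, -3, 0, 0, 0, 0.45],
    [0, 0, -1.5, 0, 0, 0, 0.45],
    [0, 0, -1, 0, 0, 0, 0.45],
    [0, 0, -0.6, 0, 0, 0, 0.45],
    [0, 0, -0.6, 0, 0, 0, 0.45]
  ]
}}

```text
time: 13.55
tool_pos: [0.4374, 0.3725, 0.014]
orientation: [0.417, -0.415, -0.57, 0.574]
contact_force: [-15.6, -10.0, 29.0]
gripper_width: 0.605
```

Request:
{"name": "step_arm", "arguments": {
  "plan": [
    [0, 0, 1, 0, 0, 0, 0.45],
    [0, 0, 1, 0, 0, 0, 0.45],
    [0, 0, 0, 0, 0, 0, 0.45],
    [0, 0, 0, 0, 0, 0, 0.45],
    [0, 0, 0, 0, 0, 0, 0.45],
    [0, 0, 0, 0, 0, 0, 0.45],
    [0, 0, 0, 0, 0, 0, 0.45],
    [0, 0, 0, 0, 0, 0, 0.45]
  ]
}}

```text
time: 14.22
tool_pos: [0.4379, 0.3729, 0.0141]
orientation: [0.417, -0.416, -0.57, 0.573]
contact_force: [-6.1, -3.4, 8.9]
gripper_width: 0.606
```

```bash
python3 - <<'E'
from h import *
tool()
s=snapshot("side");i=s["image"][300:420,230:430]
cv2.imwrite(f"pics/s7.png",cv2.resize(i,None,fx=4,fy=4,interpolation=cv2.INTER_CUBIC))
E
```

```text
t 14.22 tcp [437.9 372.9  14.1] jawyaw 107.9 down [-0.003 -0.002 -1.   ] width mm 55.8 F [-6.1 -3.4  8.9] q [ 0.5   0.4   1.73 -0.    1.01 -1.39]
```

View pics/s7.png

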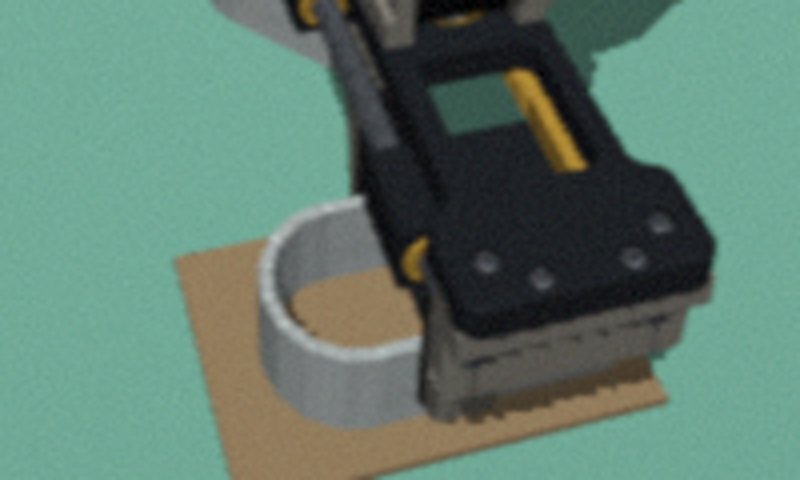

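Request:
{"name": "step_arm", "arguments": {
  "plan": [
    [0, 0, 0, 0, 0, 0, 0.5],
    [0, 0, -0.5, 0, 0, 0, 0.5],
    [0, 0, -0.5, 0, 0, 0, 0.5],
    [0, 0, 0, 0, 0, 0, 0.5],
    [0, 0, 0, 0, 0, 0, 0.6],
    [0, 0, 0, 0, 0, 0, 0.62],
    [0, 0, 0, 0, 0, 0, 0.64],
    [0, 0, 0, 0, 0, 0, 0.67]
  ],
  "newtons": 4
}}

```text
time: 14.93
tool_pos: [0.4391, 0.3733, 0.0124]
orientation: [-0.416, 0.416, 0.572, -0.571]
contact_force: [0.8, 0.0, -0.0]
gripper_width: 0.665
```

```bash
python3 - <<'E'
from h import *
tool()
E
```

```text
t 14.93 tcp [439.1 373.3  12.4] jawyaw 107.8 down [ 0.  0. -1.] width mm 61.2 F [ 0.8  0.  -0. ] q [ 0.5   0.4   1.73  0.    1.01 -1.39]
```

Request:
{"name": "step_arm", "arguments": {
  "plan": [
    [0, 0, 5, 0, 0, 0, 0.7],
    [0, 0, 22, 0, 0, 0, 0.7],
    [0, 0, 35, 0, 0, 0, 0.7],
    [0, 0, 26, 0, 0, 0, 0.7],
    [4, -15, 0, 0, 0, -7, 0.75],
    [9, -35, 0, 0, 0, -7, 0.75],
    [9, -35, 0, 0, 0, -7, 0.75],
    [9, -35, 0, 0, 0, -7, 0.75]
  ]
}}

```text
time: 15.6
tool_pos: [0.4704, 0.2523, 0.1013]
orientation: [-0.543, 0.544, 0.453, -0.452]
contact_force: [1.5, -0.5, 0.6]
gripper_width: 0.75
```

Request:
{"name": "step_arm", "arguments": {
  "plan": [
    [6.5, -23, 0, 0, 0, -7, 0.75],
    [0, 0, -10, 0, 0, -7, 0.75],
    [0, 0, -10, 0, 0, -7.1, 0.75],
    [0, 0, -10, 0, 0, 0, 0.75],
    [0, 0, 0, 0, 0, 0, 0.75],
    [0, 0, 0, 0, 0, 0, 0.75],
    [0, 0, 0, 0, 0, 0, 0.75],
    [0, 0, 0, 0, 0, 0, 0.75]
  ]
}}

```text
time: 16.27
tool_pos: [0.477, 0.2307, 0.0714]
orientation: [-0.616, 0.616, 0.348, -0.347]
contact_force: [0.7, -1.0, -0.1]
gripper_width: 0.749
```

```bash
python3 - <<'E'
from h import *
tool()
p=snapshot("top");s=snapshot("side")
for k in (p,s):
    print("L",find(k,"tab_large_c",(.438,.373),z=.003)); print("Lb",find(k,"blank_large_top"));print("M",find(k,"tab_medium_c"))
a=cv2.resize(p["image"][180:320,60:260],None,fx=3,fy=3,interpolation=cv2.INTER_CUBIC)
b=cv2.resize(s["image"][220:420,200:450],(525,420),interpolation=cv2.INTER_CUBIC)
cv2.imwrite("pics/c8.png",cv2.resize(np.hstack([a,b]),None,fx=.7,fy=.7))
E
```

```text
t 16.27 tcp [477.  230.7  71.4] jawyaw 58.9 down [ 0.001  0.    -1.   ] width mm 68.9 F [ 0.7 -1.  -0.1] q [ 0.22  0.2   1.85  0.    1.09 -0.81]
L (array([432.68427335, 369.95048928, 375.16723604]), np.float64(1.1229266803997862), 0.72)
Lb (array([435.73820284, 365.4809919 ,  13.65571207]), np.float64(1.0952207463630612), 0.71)
M None
L (array([435.32287469, 373.47697479,  17.51041219]), np.float64(0.019105465665272107), 0.84)
Lb (array([439.45287598, 374.22036435, 198.83239321]), np.float64(0.13201653374634173), 0.95)
M (array([476.42440731, 231.66394486, 330.38938876]), np.float64(0.060890781652027326), 0.83)
```

View pics/c8.png

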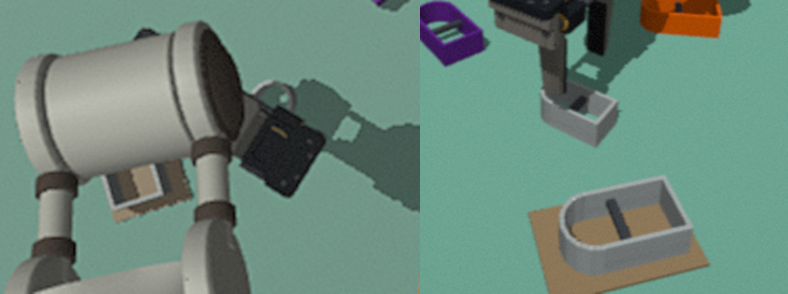

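The large die lies flat at 17.5° on the 17.8° blank, but it is about 3 mm short of centre along the length. I'll regrip it and move it 3 mm before going on.

Request:
{"name": "step_arm", "arguments": {
  "plan": [
    [-5, 17, 0, 0, 0, 7, 0.75],
    [-6.5, 22, 0, 0, 0, 7, 0.8],
    [-6.5, 22, 0, 0, 0, 7, 0.82],
    [-6.5, 22, 0, 0, 0, 7, 0.82],
    [-6.5, 22, 0, 0, 0, 7, 0.82],
    [-6, 21, 0, 0, 0, 7, 0.82],
    [-4.5, 15.4, 0, 0, 0, 6.7, 0.82],
    [0, 0, -10, 0, 0, 0, 0.82]
  ]
}}

```text
time: 17.33
tool_pos: [0.4357, 0.3748, 0.0624]
orientation: [-0.416, 0.417, 0.573, -0.57]
contact_force: [0.4, 0.6, 0.3]
gripper_width: 0.823
```

Request:
{"name": "step_arm", "arguments": {
  "plan": [
    [0, 0, -15, 0, 0, 0, 0.82],
    [0, 0, -18, 0, 0, 0, 0.82],
    [0, 0, -10, 0, 0, 0, 0.82],
    [0, 0, -6, 0, 0, 0, 0.82],
    [0, 0, -1, 0, 0, 0, 0.82],
    [0, 0, 0, 0, 0, 0, 0.82],
    [0, 0, 0, 0, 0, 0, 0.7],
    [0, 0, 0, 0, 0, 0, 0.5]
  ],
  "newtons": 30
}}

```text
time: 18.0
tool_pos: [0.436, 0.372, 0.0117]
orientation: [-0.418, 0.419, 0.571, -0.569]
contact_force: [0.0, 0.8, -0.2]
gripper_width: 0.695
```

Request:
{"name": "step_arm", "arguments": {
  "plan": [
    [0, 0, 0, 0, 0, 0, 0.45],
    [0, 0, 0, 0, 0, 0, 0.45],
    [0, 0, 0, 0, 0, 0, 0.45],
    [0, 0, 0, 0, 0, 0, 0.45],
    [0, 0, 0, 0, 0, 0, 0.45],
    [0, 0, 0, 0, 0, 0, 0.45],
    [0, 0, 0, 0, 0, 0, 0.45],
    [0, 0, 0, 0, 0, 0, 0.45]
  ]
}}

```text
time: 18.67
tool_pos: [0.4357, 0.372, 0.0115]
orientation: [-0.418, 0.419, 0.57, -0.57]
contact_force: [-1.1, -0.3, 5.9]
gripper_width: 0.607
```

Request:
{"name": "step_arm", "arguments": {
  "plan": [
    [0, 0, 2, 0, 0, 0, 0.45],
    [0, 0, 2, 0, 0, 0, 0.45],
    [1.5, 0.5, 0, 0, 0, 0, 0.45],
    [1.5, 0.5, 0, 0, 0, 0.2, 0.45],
    [0, 0, 0, 0, 0, 0, 0.45],
    [0, 0, -1.5, 0, 0, 0, 0.45],
    [0, 0, -1, 0, 0, 0, 0.45],
    [0, 0, -0.5, 0, 0, 0, 0.45]
  ]
}}

```text
time: 19.33
tool_pos: [0.4379, 0.3725, 0.0116]
orientation: [0.417, -0.417, -0.571, 0.571]
contact_force: [-1.5, -1.5, 1.9]
gripper_width: 0.606
```

Request:
{"name": "step_arm", "arguments": {
  "plan": [
    [0, 0, -0.4, 0, 0, 0, 0.5],
    [0, 0, 0, 0, 0, 0, 0.5],
    [0, 0, 0, 0, 0, 0, 0.5],
    [0, 0, 0, 0, 0, 0, 0.6],
    [0, 0, 0, 0, 0, 0, 0.62],
    [0, 0, 0, 0, 0, 0, 0.64],
    [0, 0, 0, 0, 0, 0, 0.67],
    [0, 0, 0, 0, 0, 0, 0.67]
  ],
  "newtons": 4
}}

```text
time: 20.0
tool_pos: [0.4385, 0.3729, 0.0114]
orientation: [-0.417, 0.418, 0.571, -0.57]
contact_force: [0.5, -0.9, 0.0]
gripper_width: 0.672
```

Request:
{"name": "step_arm", "arguments": {
  "plan": [
    [0, 0, 5, 0, 0, 0, 0.7],
    [0, 0, 22, 0, 0, 0, 0.7],
    [0, 0, 35, 0, 0, 0, 0.7],
    [0, 0, 20, 0, 0, 0, 0.7],
    [10, -15, 0, 0, 0, -7, 0.75],
    [14, -35, 0, 0, 0, -7, 0.75],
    [14, -35, 0, 0, 0, -7, 0.75],
    [14, -35, 0, 0, 0, -7, 0.75]
  ]
}}

```text
time: 20.67
tool_pos: [0.4907, 0.2517, 0.094]
orientation: [-0.544, 0.544, 0.452, -0.451]
contact_force: [0.0, 0.4, -0.7]
gripper_width: 0.752
```

```bash
python3 - <<'E'
from h import *
tool()
s=snapshot("side")
print("L",find(s,"tab_large_c",(.438,.373),z=.003)); print("M",find(s,"tab_medium_c"))
E
```

```text
t 20.67 tcp [490.7 251.7  94. ] jawyaw 79.4 down [ 0.001  0.    -1.   ] width mm 69.2 F [ 0.   0.4 -0.7] q [ 0.25  0.22  1.78 -0.    1.14 -1.13]
L (array([437.57514102, 374.47455193, 377.23412999]), np.float64(0.03854175504943374), 0.71)
M (array([476.50414731, 230.75216437, 328.98759654]), np.float64(0.06869253434626718), 0.8)
```

Request:
{"name": "step_arm", "arguments": {
  "plan": [
    [-5, -7, -5, 0, 0, -7, 0.75],
    [-5, -7, -10, 0, 0, -7, 0.75],
    [-4.2, -7, -15, 0, 0, -6.8, 0.75],
    [0, 0, -15, 0, 0, 0, 0.75],
    [0, 0, 0, 0, 0, 0, 0.75],
    [0, 0, 0, 0, 0, 0, 0.75],
    [0, 0, 0, 0, 0, 0, 0.75],
    [0, 0, 0, 0, 0, 0, 0.75]
  ]
}}

```text
time: 21.48
tool_pos: [0.4768, 0.2325, 0.0496]
orientation: [-0.615, 0.616, 0.349, -0.347]
contact_force: [0.3, 0.9, 0.5]
gripper_width: 0.752
```

Request:
{"name": "step_arm", "arguments": {
  "plan": [
    [-0.5, -1, -12, 0, 0, 0, 0.75],
    [0, -0.8, -14, 0, 0, 0, 0.75],
    [0, 0, -9, 0, 0, 0, 0.75],
    [0, 0, -5, 0, 0, 0, 0.75],
    [0, 0, -1, 0, 0, 0, 0.75],
    [0, 0, 0, 0, 0, 0, 0.75],
    [0, 0, 0, 0, 0, 0, 0.6],
    [0, 0, 0, 0, 0, 0, 0.4]
  ],
  "newtons": 30
}}

```text
time: 22.15
tool_pos: [0.476, 0.23, 0.008]
orientation: [-0.616, 0.616, 0.348, -0.347]
contact_force: [0.8, 0.5, 1.0]
gripper_width: 0.626
```

Request:
{"name": "step_arm", "arguments": {
  "plan": [
    [0, 0, 0, 0, 0, 0, 0.35],
    [0, 0, 0, 0, 0, 0, 0.35],
    [0, 0, 0, 0, 0, 0, 0.35],
    [0, 0, 0, 0, 0, 0, 0.35],
    [0, 0, 0, 0, 0, 0, 0.35],
    [0, 0, 0, 0, 0, 0, 0.35],
    [0, 0, 0, 0, 0, 0, 0.35],
    [0, 0, 0, 0, 0, 0, 0.35]
  ]
}}

```text
time: 22.82
tool_pos: [0.4758, 0.23, 0.0078]
orientation: [-0.616, 0.616, 0.348, -0.347]
contact_force: [-1.0, -0.2, 5.5]
gripper_width: 0.475
```

Request:
{"name": "step_arm", "arguments": {
  "plan": [
    [0, 0, 10, 0, 0, 0, 0.35],
    [0, 0, 25, 0, 0, 0, 0.35],
    [0, 0, 30, 0, 0, 0, 0.35],
    [0, -12, 15, 0, 0, 3.5, 0.35],
    [1, -25, 0, 0, 0, 3.5, 0.35],
    [1, -38, 0, 0, 0, 3.5, 0.35],
    [1, -38, 0, 0, 0, 3.5, 0.35],
    [1, -38, 0, 0, 0, 3.5, 0.35]
  ]
}}

```text
time: 23.48
tool_pos: [0.4784, 0.0777, 0.0871]
orientation: [0.555, -0.555, -0.438, 0.438]
contact_force: [1.1, -0.3, -2.8]
gripper_width: 0.477
```

Request:
{"name": "step_arm", "arguments": {
  "plan": [
    [1, -38, 0, 0, 0, 3.5, 0.35],
    [1, -38, 0, 0, 0, 3.5, 0.35],
    [1, -38, 0, 0, 0, 3.5, 0.35],
    [1, -38, 0, 0, 0, 3.5, 0.35],
    [1, -38, 0, 0, 0, 3.5, 0.35],
    [1, -38, 0, 0, 0, 3.5, 0.35],
    [1, -36, 0, 0, 0, 0, 0.35],
    [0, -22, 0, 0, 0, 0, 0.35]
  ]
}}

```text
time: 24.15
tool_pos: [0.4858, -0.2104, 0.0873]
orientation: [0.467, -0.468, -0.53, 0.531]
contact_force: [1.0, -1.0, -2.2]
gripper_width: 0.475
```

Request:
{"name": "step_arm", "arguments": {
  "plan": [
    [0, -12, 0, 0, 0, 0, 0.35],
    [0, 0, -15, 0, 0, 0, 0.35],
    [0, 0, -15, 0, 0, 0, 0.35],
    [0, 0, -10, 0, 0, 0, 0.35],
    [0, 0, 0, 0, 0, 0, 0.35],
    [0, 0, 0, 0, 0, 0, 0.35],
    [0, 0, 0, 0, 0, 0, 0.35],
    [0, 0, 0, 0, 0, 0, 0.35]
  ]
}}

```text
time: 24.82
tool_pos: [0.4871, -0.2192, 0.0483]
orientation: [-0.466, 0.467, 0.531, -0.531]
contact_force: [1.2, -0.4, -3.6]
gripper_width: 0.476
```

```bash
python3 - <<'E'
from h import *
tool()
p=snapshot("top");s=snapshot("side")
print("L top",find(p,"tab_large_c",(.435,.371),z=.003)); print("Lside",find(s,"tab_large_c",(.438,.373),z=.003))
for n in("blank_large_top","blank_small_top","tab_small_c"): print(n,find(p,n))
a=cv2.resize(p["image"][190:310,80:280],None,fx=2,fy=2);b=cv2.resize(p["image"][150:270,300:500],None,fx=2,fy=2)
c=cv2.resize(s["image"][140:260,220:420],None,fx=2,fy=2);d=cv2.resize(s["image"][300:420,230:430],None,fx=2,fy=2)
cv2.imwrite("pics/c9.png",np.vstack([np.hstack([a,b]),np.hstack([c,d])]))
E
```

```text
t 24.82 tcp [ 487.1 -219.2   48.3] jawyaw 97.4 down [ 0.001 -0.001 -1.   ] width mm 43.8 F [ 1.2 -0.4 -3.6] q [-0.65  0.25  1.85  0.    1.04 -2.35]
L top (array([433.83625145, 372.95098878,  17.8205827 ]), np.float64(0.055123471982935435), 0.72)
Lside (array([437.66362364, 374.03572252, 377.71186251]), np.float64(0.04675580418681102), 0.93)
blank_large_top (array([435.63919386, 370.87442291,  18.71500421]), np.float64(0.031479328666029434), 0.73)
blank_small_top (array([ 490.        , -426.        ,   42.01690498]), np.float64(1.0), 0.46)
tab_small_c (array([491.3224717 , -87.01045637, 211.22065032]), np.float64(0.637106476056558), 0.71)
```

View pics/c9.png

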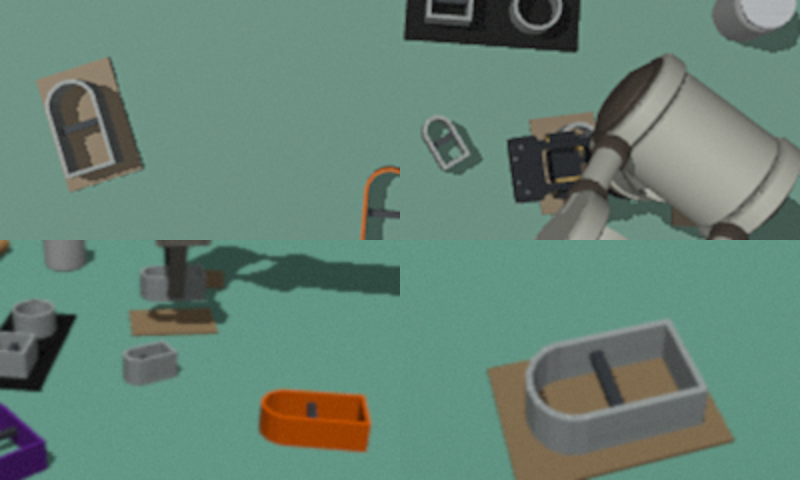

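Request:
{"name": "step_arm", "arguments": {
  "plan": [
    [0, 0, -12, 0, 0, 0, 0.35],
    [0, 0, -12, 0, 0, 0, 0.35],
    [0, 0, -7, 0, 0, 0, 0.35],
    [0, 0, -3, 0, 0, 0, 0.35],
    [0, 0, -1.5, 0, 0, 0, 0.35],
    [0, 0, -0.8, 0, 0, 0, 0.35],
    [0, 0, -0.5, 0, 0, 0, 0.35],
    [0, 0, 0, 0, 0, 0, 0.35]
  ]
}}

```text
time: 25.83
tool_pos: [0.4858, -0.2187, 0.0108]
orientation: [0.468, -0.466, -0.531, 0.531]
contact_force: [-2.7, 2.1, 2.8]
gripper_width: 0.472
```

Light contact at the expected height, so I'm releasing.

Request:
{"name": "step_arm", "arguments": {
  "plan": [
    [0, 0, -0.3, 0, 0, 0, 0.4],
    [0, 0, 0, 0, 0, 0, 0.4],
    [0, 0, 0, 0, 0, 0, 0.4],
    [0, 0, 0, 0, 0, 0, 0.46],
    [0, 0, 0, 0, 0, 0, 0.49],
    [0, 0, 0, 0, 0, 0, 0.51],
    [0, 0, 0, 0, 0, 0, 0.54],
    [0, 0, 0, 0, 0, 0, 0.55]
  ],
  "newtons": 4
}}

```text
time: 26.5
tool_pos: [0.4867, -0.2195, 0.0103]
orientation: [-0.467, 0.467, 0.531, -0.531]
contact_force: [-0.0, 0.4, 0.2]
gripper_width: 0.547
```

Request:
{"name": "step_arm", "arguments": {
  "plan": [
    [0, 0, 5, 0, 0, 0, 0.57],
    [0, 0, 22, 0, 0, 0, 0.57],
    [0, 0, 30, 0, 0, 0, 0.57],
    [0, 0, 15, 0, 0, 0, 0.57],
    [4, 20, 0, 0, 0, 4, 0.6],
    [10, 38, 0, 0, 0, 7, 0.65],
    [10, 38, 0, 0, 0, 7, 0.65],
    [10, 38, 0, 0, 0, 7, 0.65]
  ]
}}

```text
time: 27.17
tool_pos: [0.5209, -0.0841, 0.083]
orientation: [-0.339, 0.34, 0.62, -0.62]
contact_force: [0.1, -0.3, 0.6]
gripper_width: 0.649
```

Request:
{"name": "step_arm", "arguments": {
  "plan": [
    [0, 38, 0, 0, 0, 0, 0.65],
    [0, 38, 0, 0, 0, 0, 0.65],
    [0, 38, 0, 0, 0, 0, 0.65],
    [0, 30, 0, 0, 0, 0, 0.65],
    [0, 15, 0, 0, 0, 0, 0.65],
    [0, 0, 0, 0, 0, 0, 0.65],
    [0, 0, 0, 0, 0, 0, 0.65],
    [0, 0, 0, 0, 0, 0, 0.65]
  ]
}}

```text
time: 27.83
tool_pos: [0.5207, 0.0731, 0.0824]
orientation: [0.341, -0.341, -0.619, 0.619]
contact_force: [0.7, 0.0, -0.7]
gripper_width: 0.651
```

```bash
python3 - <<'E'
from h import *
tool()
p=snapshot("top");s=snapshot("side")
for k in(p,s):
    for n,g,z in(("tab_medium_c",(.486,-.219),.003),("blank_medium_top",None,None),("blank_small_top",None,None),("tab_small_c",None,None)): print(n,find(k,n,g,z))
a=cv2.resize(p["image"][170:290,300:500],None,fx=2,fy=2);c=cv2.resize(s["image"][140:260,220:420],None,fx=2,fy=2)
cv2.imwrite("pics/c10.png",np.hstack([a,c]))
E
```

```text
t 27.83 tcp [520.7  73.1  82.4] jawyaw 122.3 down [ 0. -0. -1.] width mm 59.9 F [ 0.7  0.  -0.7] q [-0.09  0.18  1.85 -0.    1.11 -2.23]
tab_medium_c (array([ 484.41062252, -217.97864654,    8.34298202]), np.float64(0.05418465821948515), 0.64)
blank_medium_top (array([ 484.09208326, -221.13719718,    6.95923128]), np.float64(0.036272675008868174), 0.88)
blank_small_top (array([ 456.87250315, -374.18438262,  178.9709443 ]), np.float64(0.08508042151968939), 0.9)
tab_small_c (array([509.60824197, -76.82026799, 392.30810673]), np.float64(0.0677429921849408), 0.79)
tab_medium_c None
blank_medium_top None
blank_small_top None
tab_small_c (array([510.21937753, -68.26193791, 374.27708719]), np.float64(0.09880863737900224), 0.73)
```

View pics/c10.png

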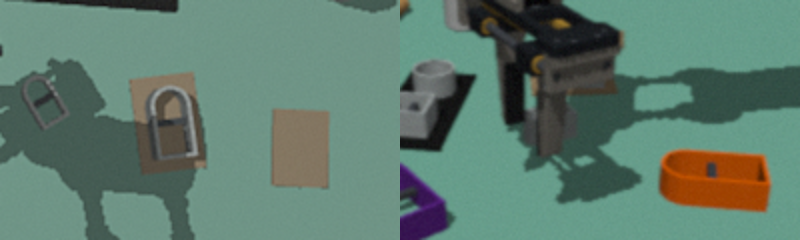

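Request:
{"name": "step_arm", "arguments": {
  "plan": [
    [-10, 38, 0, 0, 0, 0, 0.65],
    [-10, 38, 0, 0, 0, 0, 0.65],
    [-10, 38, 0, 0, 0, 0, 0.65],
    [-10, 38, 0, 0, 0, 0, 0.65],
    [-10, 20, 0, 0, 0, 0, 0.65],
    [0, 0, 0, 0, 0, 0, 0.65],
    [0, 0, 0, 0, 0, 0, 0.65],
    [0, 0, 0, 0, 0, 0, 0.65]
  ]
}}

```text
time: 29.0
tool_pos: [0.4707, 0.2453, 0.0822]
orientation: [0.341, -0.341, -0.619, 0.62]
contact_force: [-0.1, -0.2, 0.7]
gripper_width: 0.65
```

```bash
python3 - <<'E'
from h import *
tool()
p=snapshot("top");s=snapshot("side")
F={}
for c,k in(("t",p),("s",s)):
    for n,g,z in(("tab_medium_c",(.486,-.219),.003),("blank_medium_top",None,None),("blank_small_top",None,None),("tab_small_c",None,None)):
        r=find(k,n,g,z); print(c,n,r); F[c,n]=(r,z)
def draw(k,c,y0,x0,h,w,f):
    im=cv2.resize(k["image"][y0:y0+h,x0:x0+w],None,fx=f,fy=f,interpolation=cv2.INTER_NEAREST)
    for n,col in(("tab_medium_c",(0,0,255)),("blank_medium_top",(255,0,0))):
        r,z=F[c,n]
        if r is None: continue
        v=r[0]; q=hull(k,M[n][0],M[n][1] if z is None else z,M[n][2],[v[0]/1e3,v[1]/1e3,np.radians(v[2])])
        cv2.polylines(im,[np.round((q-[x0,y0]+.5)*f).astype(int)],True,col,1)
    return im
cv2.imwrite("pics/c11.png",np.hstack([draw(p,"t",195,350,70,64,6),draw(s,"s",160,275,70,64,6)]))
E
```

```text
t 29.00 tcp [470.7 245.3  82.2] jawyaw 122.3 down [ 0. -0. -1.] width mm 59.8 F [-0.1 -0.2  0.7] q [ 0.25  0.19  1.84 -0.    1.11 -1.88]
t tab_medium_c (array([ 485.31907566, -218.92242975,  365.37578445]), np.float64(0.10817306402725248), 0.84)
t blank_medium_top (array([ 483.84153356, -221.04620154,    6.62932109]), np.float64(0.041767741152188426), 0.78)
t blank_small_top (array([ 457.43294646, -372.02091026,   -1.94170945]), np.float64(0.05109778242447587), 0.85)
t tab_small_c (array([508.65919819, -76.50755321, 390.56886387]), np.float64(0.07446513913082317), 0.57)
s tab_medium_c None
s blank_medium_top None
s blank_small_top None
s tab_small_c (array([455.        , -65.5       ,  61.11549815]), np.float64(1.0), 0.47)
```

View pics/c11.png

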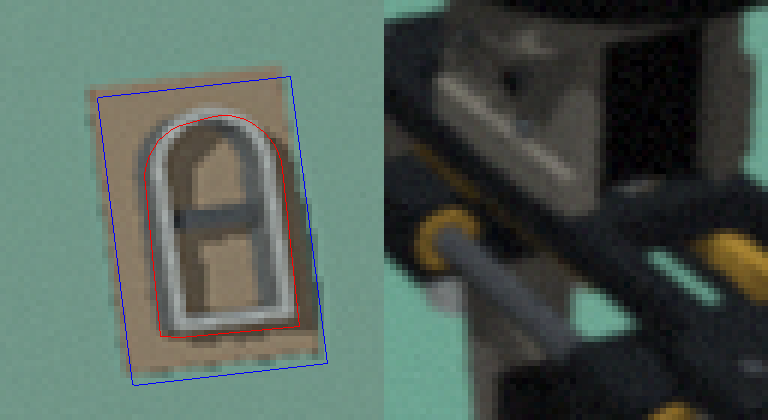

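The overlay shows my fits shifted by about 1 px, because the even-sized morphology kernel biases the mask. I'll fix that and remeasure.

```bash
sed -i 's/m=cv2.morphologyEx(best\[1\].astype(np.uint8),cv2.MORPH_OPEN,np.ones((2,2)))/m=cv2.medianBlur(best[1].astype(np.uint8),3)/' h.py; python3 - <<'E'
from h import *
p=snapshot("top")
F={}
L=(("tab_medium_c",(.486,-.219),.003),("blank_medium_top",None,None),("blank_small_top",None,None),("tab_small_c",None,None),("square_die_c",(.67,-.083),None),("mat_free",None,None))
for n,g,z in L:
    r=find(p,n,g,z); print(n,r); F[n]=(r,z)
def draw(k,y0,x0,h,w,f,ns):
    im=cv2.resize(k["image"][y0:y0+h,x0:x0+w],None,fx=f,fy=f,interpolation=cv2.INTER_NEAREST)
    for n in ns:
        r,z=F[n]
        if r is None: continue
        v=r[0]; q=hull(k,M[n][0],M[n][1] if z is None else z,M[n][2],[v[0]/1e3,v[1]/1e3,np.radians(v[2])])
        cv2.polylines(im,[np.round((q-[x0,y0]+.5)*f).astype(int)],True,(0,0,255),1)
    return im
cv2.imwrite("pics/c12.png",np.hstack([draw(p,195,350,70,64,6,[l[0] for l in L]),draw(p,195,300,70,50,6,["tab_small_c"])]))
E
```

```text
tab_medium_c (array([ 486.81780561, -216.59869062,    6.64921128]), np.float64(0.053706591070163), 0.56)
blank_medium_top (array([ 486.86473277, -219.09344068,    6.75048654]), np.float64(0.04847547821084423), 0.79)
blank_small_top (array([ 458.75687059, -370.84406654,   -2.54705182]), np.float64(0.048316358345458325), 0.9)
tab_small_c None
square_die_c (array([671.85818578, -82.61044928,  -2.82101466]), np.float64(0.0711149184592931), 0.79)
mat_free (array([ 666.68011188, -133.93891683,   -3.87475823]), np.float64(0.030802612868319822), 0.67)
```

View pics/c12.png

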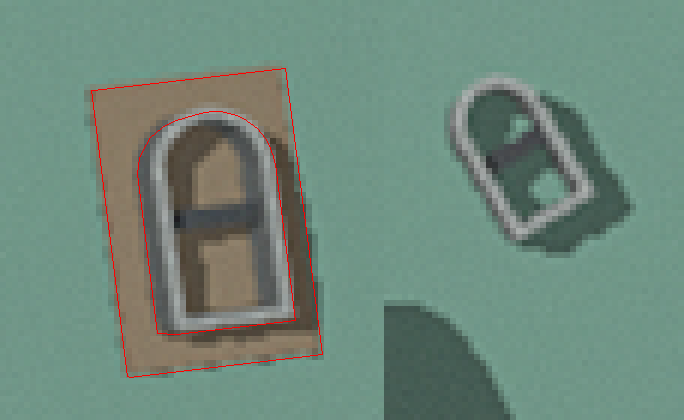

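Request:
{"name": "step_arm", "arguments": {
  "plan": [
    [2, -15, 0, 0, 0, -0.8, 0.65],
    [4, -30, 0, 0, 0, 0, 0.65],
    [5, -38, 0, 0, 0, 0, 0.65],
    [5, -38, 0, 0, 0, 0, 0.65],
    [5, -38, 0, 0, 0, 0, 0.65],
    [5, -38, 0, 0, 0, 0, 0.65],
    [5, -38, 0, 0, 0, 0, 0.65],
    [4.3, -38, 0, 0, 0, 0, 0.65]
  ]
}}

```text
time: 30.52
tool_pos: [0.5058, -0.029, 0.0824]
orientation: [-0.345, 0.345, 0.617, -0.617]
contact_force: [1.7, 0.1, 1.0]
gripper_width: 0.65
```

Request:
{"name": "step_arm", "arguments": {
  "plan": [
    [3, -28, 0, 0, 0, 0, 0.65],
    [2, -18, -10, 0, 0, 0, 0.65],
    [0, 0, -20, 0, 0, 0, 0.65],
    [0, 0, -5, 0, 0, 0, 0.65],
    [0, 0, 0, 0, 0, 0, 0.65],
    [0, 0, 0, 0, 0, 0, 0.65],
    [0, 0, 0, 0, 0, 0, 0.65],
    [0, 0, 0, 0, 0, 0, 0.65]
  ]
}}

```text
time: 31.18
tool_pos: [0.5114, -0.0727, 0.0482]
orientation: [-0.344, 0.345, 0.617, -0.617]
contact_force: [0.7, -0.8, -0.4]
gripper_width: 0.647
```

```bash
python3 - <<'E'
from h import *
tool()
s=snapshot("side")
print(find(s,"tab_small_c"))
c=cv2.resize(s["image"][140:260,220:420],None,fx=4,fy=4,interpolation=cv2.INTER_CUBIC)
cv2.imwrite("pics/c13.png",c)
E
```

```text
t 31.18 tcp [511.4 -72.7  48.2] jawyaw 121.6 down [ 0.002 -0.001 -1.   ] width mm 59.6 F [ 0.7 -0.8 -0.4] q [-0.38  0.21  1.9   0.    1.04 -2.5 ]
(array([513.95243856, -73.84206718,  26.58297202]), np.float64(0.08733219428850378), 0.68)
```

View pics/c13.png

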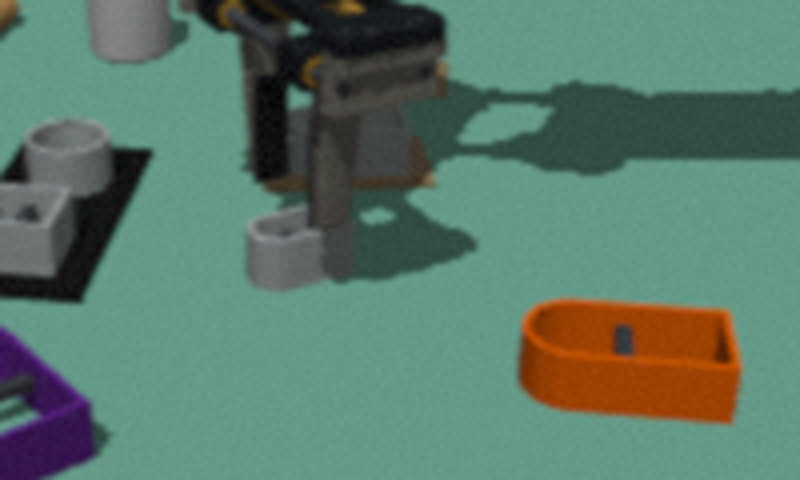

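Request:
{"name": "step_arm", "arguments": {
  "plan": [
    [0.5, -0.6, -12, 0, 0, 0, 0.65],
    [0, -0.5, -14, 0, 0, 0, 0.65],
    [0, 0, -9, 0, 0, 0, 0.65],
    [0, 0, -4, 0, 0, 0, 0.65],
    [0, 0, -1.2, 0, 0, 0, 0.65],
    [0, 0, 0, 0, 0, 0, 0.65],
    [0, 0, 0, 0, 0, 0, 0.5],
    [0, 0, 0, 0, 0, 0, 0.3]
  ],
  "newtons": 25
}}

```text
time: 31.95
tool_pos: [0.5118, -0.0744, 0.0076]
orientation: [-0.345, 0.346, 0.617, -0.617]
contact_force: [0.1, 0.3, 0.3]
gripper_width: 0.531
```

Request:
{"name": "step_arm", "arguments": {
  "plan": [
    [0, 0, 0, 0, 0, 0, 0.25],
    [0, 0, 0, 0, 0, 0, 0.25],
    [0, 0, 0, 0, 0, 0, 0.25],
    [0, 0, 0, 0, 0, 0, 0.25],
    [0, 0, 0, 0, 0, 0, 0.25],
    [0, 0, 0, 0, 0, 0, 0.25],
    [0, 0, 0, 0, 0, 0, 0.25],
    [0, 0, 0, 0, 0, 0, 0.25]
  ]
}}

```text
time: 32.62
tool_pos: [0.5117, -0.0745, 0.0075]
orientation: [-0.345, 0.346, 0.617, -0.617]
contact_force: [-0.7, -0.9, 4.5]
gripper_width: 0.369
```

Request:
{"name": "step_arm", "arguments": {
  "plan": [
    [0, 0, 10, 0, 0, 0, 0.25],
    [0, 0, 25, 0, 0, 0, 0.25],
    [0, 0, 30, 0, 0, 0, 0.25],
    [-3, -15, 15, 0, 0, -3.5, 0.25],
    [-5, -28, 0, 0, 0, -5, 0.25],
    [-7, -38, 0, 0, 0, -5, 0.25],
    [-7, -38, 0, 0, 0, -5, 0.25],
    [-7, -38, 0, 0, 0, -5, 0.25]
  ]
}}

```text
time: 33.28
tool_pos: [0.481, -0.2319, 0.0869]
orientation: [-0.465, 0.464, 0.533, -0.533]
contact_force: [0.3, -0.3, -1.2]
gripper_width: 0.37
```

Request:
{"name": "step_arm", "arguments": {
  "plan": [
    [-7, -38, 0, 0, 0, -5, 0.25],
    [-7, -38, 0, 0, 0, -5, 0.25],
    [-6, -36, 0, 0, 0, 0, 0.25],
    [-4, -27.3, 0, 0, 0, 0, 0.25],
    [0, 0, -20, 0, 0, 0, 0.25],
    [0, 0, -20, 0, 0, 0, 0.25],
    [0, 0, 0, 0, 0, 0, 0.25],
    [0, 0, 0, 0, 0, 0, 0.25]
  ]
}}

```text
time: 33.95
tool_pos: [0.4569, -0.3689, 0.0456]
orientation: [0.51, -0.507, -0.492, 0.491]
contact_force: [-0.6, 0.3, -1.4]
gripper_width: 0.368
```

Request:
{"name": "step_arm", "arguments": {
  "plan": [
    [0, 0, -10, 0, 0, 0, 0.25],
    [0, 0, 0, 0, 0, 0, 0.25],
    [0, 0, 0, 0, 0, 0, 0.25],
    [0, 0, 0, 0, 0, 0, 0.25],
    [0, 0, 0, 0, 0, 0, 0.25],
    [0, 0, 0, 0, 0, 0, 0.25],
    [0, 0, 0, 0, 0, 0, 0.25],
    [0, 0, 0, 0, 0, 0, 0.25]
  ]
}}

```text
time: 34.62
tool_pos: [0.4583, -0.3706, 0.0372]
orientation: [-0.508, 0.509, 0.491, -0.491]
contact_force: [-0.1, 0.6, -1.3]
gripper_width: 0.368
```

```bash
python3 - <<'E'
from h import *
tool()
p=snapshot("top");s=snapshot("side")
for k in(p,s):
    for n,g,z in(("tab_medium_c",(.486,-.219),.003),("blank_medium_top",None,None),("tab_large_c",(.438,.373),.003),("blank_large_top",None,None)): print(n,find(k,n,g,z))
print(find(s,"blank_small_top"))
E
```

```text
t 34.62 tcp [ 458.3 -370.6   37.2] jawyaw 88.1 down [ 0. -0. -1.] width mm 33.9 F [-0.1  0.6 -1.3] q [-0.88  0.39  1.69  0.    1.06 -2.42]
tab_medium_c (array([ 488.03203031, -217.56106864,    7.45292953]), np.float64(0.05845052674025908), 0.7)
blank_medium_top (array([ 486.2871178 , -218.7903989 ,    7.35967127]), np.float64(0.039776257037468454), 0.82)
tab_large_c (array([436.28079269, 375.32992514,  18.35174556]), np.float64(0.034886756458252656), 0.86)
blank_large_top (array([437.17358915, 374.28891749, 199.28243426]), np.float64(0.06033662731954952), 0.65)
tab_medium_c (array([ 489.16463256, -218.01353082,  363.70843932]), np.float64(0.053923367512142474), 0.56)
blank_medium_top (array([ 488.65165675, -217.75954721,    5.34266435]), np.float64(0.06318402590393957), 0.47)
tab_large_c (array([438.40100101, 372.77440679,  17.93938791]), np.float64(0.023240259985165258), 0.58)
blank_large_top (array([440.58525282, 373.61001928, 199.34231323]), np.float64(0.1580378929487648), 0.96)
(array([ 492.32611016, -252.10447528,  -76.81263385]), np.float64(0.3481189944332163), 0.35)
```

Large and medium are both centred to 1–2 mm and aligned. Now lowering the small die.

Request:
{"name": "step_arm", "arguments": {
  "plan": [
    [0, 0, -9, 0, 0, 0, 0.25],
    [0, 0, -8, 0, 0, 0, 0.25],
    [0, 0, -4.5, 0, 0, 0, 0.25],
    [0, 0, -2.5, 0, 0, 0, 0.25],
    [0, 0, -1.3, 0, 0, 0, 0.25],
    [0, 0, -0.8, 0, 0, 0, 0.25],
    [0, 0, -0.6, 0, 0, 0, 0.25],
    [0, 0, 0, 0, 0, 0, 0.25]
  ]
}}

```text
time: 35.83
tool_pos: [0.4584, -0.3707, 0.0106]
orientation: [-0.508, 0.509, 0.491, -0.491]
contact_force: [0.0, -0.4, -1.8]
gripper_width: 0.362
```

Request:
{"name": "step_arm", "arguments": {
  "plan": [
    [0, 0, -0.4, 0, 0, 0, 0.25],
    [0, 0, -0.3, 0, 0, 0, 0.25],
    [0, 0, 0, 0, 0, 0, 0.25],
    [0, 0, 0, 0, 0, 0, 0.25],
    [0, 0, 0, 0, 0, 0, 0.25],
    [0, 0, 0, 0, 0, 0, 0.25],
    [0, 0, 0, 0, 0, 0, 0.25],
    [0, 0, 0, 0, 0, 0, 0.25]
  ]
}}

```text
time: 36.5
tool_pos: [0.4585, -0.3709, 0.0105]
orientation: [-0.508, 0.509, 0.491, -0.491]
contact_force: [-1.7, 1.6, 5.8]
gripper_width: 0.37
```

Contact confirmed, so I'm releasing and retreating.

Request:
{"name": "step_arm", "arguments": {
  "plan": [
    [0, 0, 0, 0, 0, 0, 0.3],
    [0, 0, 0, 0, 0, 0, 0.3],
    [0, 0, 0, 0, 0, 0, 0.3],
    [0, 0, 0, 0, 0, 0, 0.36],
    [0, 0, 0, 0, 0, 0, 0.39],
    [0, 0, 0, 0, 0, 0, 0.42],
    [0, 0, 0, 0, 0, 0, 0.45],
    [0, 0, 0, 0, 0, 0, 0.47]
  ],
  "newtons": 4
}}

```text
time: 37.17
tool_pos: [0.4582, -0.3706, 0.0095]
orientation: [-0.508, 0.508, 0.491, -0.491]
contact_force: [-0.1, 1.0, 0.3]
gripper_width: 0.469
```

Request:
{"name": "step_arm", "arguments": {
  "plan": [
    [0, 0, 5, 0, 0, 0, 0.5],
    [0, 0, 22, 0, 0, 0, 0.5],
    [0, 0, 35, 0, 0, 0, 0.5],
    [0, 0, 35, 0, 0, 0, 0.5],
    [0, 30, 20, 0, 0, 0, 0.5],
    [0, 38, 0, 0, 0, 0, 0.5],
    [0, 38, 0, 0, 0, 0, 0.5],
    [0, 38, 0, 0, 0, 0, 0.5]
  ]
}}

```text
time: 37.83
tool_pos: [0.4583, -0.2255, 0.1276]
orientation: [-0.508, 0.509, 0.491, -0.491]
contact_force: [0.8, 0.1, 0.1]
gripper_width: 0.496
```

Request:
{"name": "step_arm", "arguments": {
  "plan": [
    [0, 38, 0, 0, 0, 0, 0.5],
    [-5, 38, 0, 0, 0, 0, 0.5],
    [-5, 38, 0, 0, 0, 0, 0.5],
    [-5, 38, 0, 0, 0, 0, 0.5],
    [-5, 38, 0, 0, 0, 0, 0.5],
    [-5, 38, 0, 0, 0, 0, 0.5],
    [0, 20, 0, 0, 0, 0, 0.5],
    [0, 0, 0, 0, 0, 0, 0.5]
  ]
}}

```text
time: 38.5
tool_pos: [0.4325, 0.0247, 0.1268]
orientation: [0.508, -0.507, -0.493, 0.492]
contact_force: [0.1, -1.1, -0.8]
gripper_width: 0.499
```

```bash
python3 - <<'E'
from h import *
tool()
p=snapshot("top");s=snapshot("side")
for k in(p,s):
    for n,g,z in(("tab_small_c",(.4587,-.3708),.003),("blank_small_top",None,None),("tab_medium_c",(.486,-.219),.003),("tab_large_c",(.438,.373),.003),("square_die_c",(.67,-.083),None)): print(n,find(k,n,g,z))
a=cv2.resize(p["image"][120:280,310:510],None,fx=3,fy=3,interpolation=cv2.INTER_CUBIC)
cv2.imwrite("pics/c14.png",a)
E
```

```text
t 38.50 tcp [432.5  24.7 126.8] jawyaw 88.3 down [ 0.     0.001 -1.   ] width mm 45.9 F [ 0.1 -1.1 -0.8] q [-0.22 -0.13  2.07  0.    1.2  -1.77]
tab_small_c (array([ 456.65456042, -369.11173085,  358.98432198]), np.float64(0.04929765644747771), 0.69)
blank_small_top (array([ 458.75773385, -370.18096257,  178.42262189]), np.float64(0.042456451136699144), 0.58)
tab_medium_c (array([ 487.33441213, -216.84785437,  367.56464684]), np.float64(0.045511472159764026), 0.96)
tab_large_c (array([435.33586574, 373.86536067, 377.29557549]), np.float64(0.03804460323536501), 0.73)
square_die_c (array([671.59859262, -81.92163056,  -3.8110807 ]), np.float64(0.05680992935894896), 0.63)
tab_small_c (array([ 457.46268219, -371.45136852,  169.00771874]), np.float64(0.06465179175118324), 0.56)
blank_small_top (array([ 460.04059976, -408.73032367,   85.71562641]), np.float64(0.19446594427244582), 0.53)
tab_medium_c (array([ 490.09599305, -218.82208427,    6.35233964]), np.float64(0.04147593582887701), 0.83)
tab_large_c (array([438.20687062, 372.92946053,  18.00482418]), np.float64(0.03456338039707213), 0.82)
square_die_c (array([674.12821052, -83.51799264,  -4.89939376]), np.float64(0.05412732994432341), 0.88)
```

View pics/c14.png

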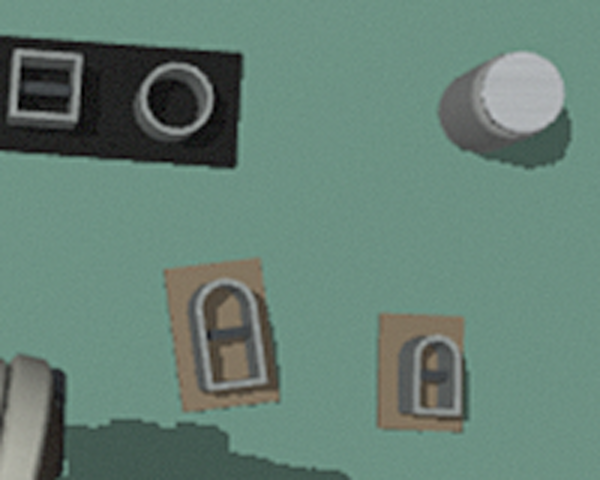

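All four dies are within about 2–3 mm and 2° of their targets, and the gripper is clear. Handing in.

```bash
python3 -c "
from rig import *
print(close_job())"
```

```text
the job is handed in; nothing more can be done
None
```

The job is done and handed in at about 39 s of the 96 s allowed. The square die went onto the free half of the mat first. Then the large, medium and small tab dies went onto their blanks in that order. The round die and the orange and purple look-alikes were not touched.

**Last checks, from the camera fits:**

| Die | Offset from centre | Angle to blank or mat |
|---|---|---|
| Square (mat) | about 2.5 mm | within about 1° |
| Large | about 1–2 mm | within about 1° |
| Medium | about 1–2 mm | within about 1° |
| Small | about 2 mm | within about 1° (top view) |

- **Regripped die:** the large die first landed about 3 mm short of centre along its length. I regripped it, moved it 3 mm and set it down again before picking up the medium one.
- **Hard contact:** on that first placing the large die touched slightly early, and the wrist force briefly read about 29 N down and 16 N sideways. That is below the 40 N limit.
- **Camera agreement:** the top and side cameras differed by 2–4 mm on some final positions. Some earlier fits also carried a bias of about 1 px from my mask filter, which I corrected before placing the small die.
- **Failed check:** the last side-view fit of the small blank failed and its side-view angle for the small die was poor. The small die's figures therefore rest on the top view and on the arm's measured position.

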